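# Fetch the block plane from behind the containers

### The job

The block plane lies at the back of the plywood tray, with a glue bottle, a drill-bit block and a nail tin standing in front of it: first move all three to the green side board, then lay the plane gently, sole down, in the middle of the plywood plane rest, lengthwise between its two end strips. Only when the plane lies there, put the three back in the tray, each in the middle of its own black rubber pad (bottle on the round one, bit block on the square one, tin lengthwise on the oblong one). Keep the three upright all the time.

Things in the scene. Friction and masses are not known exactly. Their poses are not given: they have to be found in the camera images.
- plane: Steel block plane, wooden palm knob, brass front knob; 170 mm long (x, front at +x), 50 wide (y), 52 high, 0.65 kg. Origin: centre of its underside. Flat parallel cheeks 50 mm apart outside, x -50 to +50 mm, from 6 to 40 mm up: grip across them at the centre, 28 mm up. Starts flat on the tray floor, its x along the tray's y, 10 to 15 mm behind the containers, 35 mm free behind it.
- glue_bottle: White round glue bottle, upright; 50 mm diameter, straight-sided up to 68 mm above its base, then a narrow grey nozzle up to 90 mm; 0.14 kg. Origin: centre of its base, z up. Grip at about 52 mm height. Starts on the round pad.
- bit_block: Square pale wood block with five steel drill bits standing in its top; 46 x 46 mm, wood 60 mm high, bits up to 85 mm; 0.2 kg. Origin: centre of its base, z up, x and y square to its sides. Grip at about 48 mm height. Starts on the square pad, sides parallel to the pad's.
- nail_tin: Oblong grey metal tin with darker lid; 56 mm (its x) by 34 mm (its y), 82 mm high; 0.25 kg. Origin: centre of its base, z up. Grip across the 34 mm, at about 55 mm height. Starts on the oblong pad, long sides parallel to the pad's.
- round_pad: Fixed round black rubber pad, 66 mm diameter, 4 mm thick, on the tray floor: the glue bottle's place. Origin: centre of its underside; its top is 4 mm above. The three pads lie in a row along the tray's y, 82 mm apart, in any order.
- square_pad: Fixed square black rubber pad, 62 x 62 mm, 4 mm thick, on the tray floor: the bit block's place. Origin: centre of its underside; top 4 mm above; x and y along its sides.
- oblong_pad: Fixed oblong black rubber pad, 66 mm (its x) by 48 mm (its y), 4 mm thick, on the tray floor: the nail tin's place, tin's length along the pad's length. Origin: centre of its underside; top 4 mm above.
- side_board: Fixed green painted board flat on the bench, 240 mm (its x) by 110 mm (its y), 6 mm thick, empty at the start, left or right of the tray: the side area, with room for the three containers in a row along its x, about 75 mm apart. Origin: centre of its underside.
- plane_rest: Fixed plywood plate on the bench, on the other side of the tray, 220 mm (its x) by 90 mm (its y), 12 mm thick, with a dark strip 12 mm wide and 10 mm high across each end (196 mm clear between). The plane lies on the plate, length along the rest's x, either way round. Origin: centre of its underside; the plate's top is 12 mm above.
- tray: Fixed shallow plywood tray, 180 mm (its x) by 300 mm (its y), floor 5 mm thick, rim 6 mm thick and 14 mm high. Origin: centre of its underside; x points away from the robot. The row of pads lies 43 mm to the -x side of its centre, the plane about 20 mm to the +x side. A small loose wedge lies in one back corner.
There are look-alikes about, which are no part of the job. Leave any pink look-alike of the nail_tin alone.

How it is judged:
On the way, in this order (a step that is already met when the one before it is completed fails the run):
1. the bottle, the bit block and the tin all stand upright on the green side board (x of glue_bottle in the frame of side_board between -0.118 and 0.118 m and y of glue_bottle in the frame of side_board between -0.053 and 0.053 m and z of glue_bottle in the frame of side_board between 0.002 and 0.012 m and angle between each of glue_bottle, bit_block, nail_tin's own z axis and vertical below 0.2 rad and linear speed of each of glue_bottle, bit_block, nail_tin below 0.04 m/s and x of bit_block in the frame of side_board between -0.118 and 0.118 m and y of bit_block in the frame of side_board between -0.053 and 0.053 m and z of bit_block in the frame of side_board between 0.002 and 0.012 m and x of nail_tin in the frame of side_board between -0.118 and 0.118 m and y of nail_tin in the frame of side_board between -0.053 and 0.053 m and z of nail_tin in the frame of side_board between 0.002 and 0.012 m), for 0.2 s.
2. the plane lies sole down on the plane rest, while the three still stand on the side board (all of step 1 and horizontal distance between plane and plane_rest below 0.015 m and z of plane in the frame of plane_rest between 0.008 and 0.017 m and angle between the x axis of plane and the x axis of plane_rest, either way round below 0.2 rad and angle between plane's own z axis and vertical below 0.1 rad and linear speed of plane below 0.03 m/s), for 0.2 s.
At the end, for the whole second after the job is handed in: Plane flat on the rest, centre within 15 mm, length within 0.2 rad of the rest's; bottle, bit block and tin upright on the round, square and oblong pad, within 12 mm of its centre, the tin within 0.26 rad of the pad's length; all released and at rest (horizontal distance between plane and plane_rest below 0.015 m and z of plane in the frame of plane_rest between 0.008 and 0.017 m and angle between the x axis of plane and the x axis of plane_rest, either way round below 0.2 rad and angle between each of plane, glue_bottle, bit_block, nail_tin's own z axis and vertical below 0.1 rad and linear speed of each of plane, glue_bottle, bit_block, nail_tin below 0.03 m/s and horizontal distance between glue_bottle and round_pad below 0.012 m and z of glue_bottle in the frame of round_pad between 0 and 0.008 m and horizontal distance between bit_block and square_pad below 0.012 m and z of bit_block in the frame of square_pad between 0 and 0.008 m and horizontal distance between nail_tin and oblong_pad below 0.012 m and z of nail_tin in the frame of oblong_pad between 0 and 0.008 m and angle between the x axis of nail_tin and the x axis of oblong_pad, either way round below 0.26 rad); the robot touches nothing.
It fails at once if the glue bottle is tipped over (more than 0.6 rad) (angle between glue_bottle's own z axis and vertical above 0.6 rad).
It fails at once if the bit block is tipped over (more than 0.6 rad) (angle between bit_block's own z axis and vertical above 0.6 rad).
It fails at once if the nail tin is tipped over (more than 0.6 rad) (angle between nail_tin's own z axis and vertical above 0.6 rad).
It fails at once if the plane is dropped: let go more than 20 mm above the rest's surface (z of plane in the frame of plane_rest above 0.034 m and contact force between the fingers and plane below 0.05 N).
It also fails if it takes over 144 s, if anything falls off the work surface, if the arm or the gripper's body presses on something with over 40 N, if the wrist force passes 120 N, or if a joint passes its speed limit or range.

### The arm

A 6-joint arm with a two-finger parallel gripper is mounted at the origin on the work surface. World frame = base frame: x ahead of the robot, y to its left, z up, the work surface at z = 0. Lengths are in m, angles in rad, forces in N, time in s.
With the tool pointing down it reaches from about 0.275 to 0.75 m from the base axis. Payload 10.2 kg.
Tool frame: the origin (TCP) lies at the very end of the fingers, on their centre line; the grasp point (between the pads) lies 19 mm behind it; y points along the fingers, z is the direction in which the jaws open and shut, and the axes are right-handed (so a half turn about y gives the same grasp; the last joint's range is limited). The gripper opens to 88 mm and grips with 3 to 60 N. Pads are 18 mm wide; open, the fingers measure 123 mm over their backs; the gripper's body (75 mm by 187 mm) begins 45 mm behind the grasp point.
Start: joints at [-1.353, 0.313, 1.498, -0, 1.331, -0.223], TCP at [0.224, -0.475, 0.239] pointing down, gripper open.
Joint ranges: [-2.94, 2.94], [-0.97, 2.17], [0.19, 2.56], [-1.23, 4.37], [0.02, 3.11], [-2.88, 2.88]. Speed limits (rad/s): [2.39, 2.39, 3.01, 3.14, 3.14, 3.14].

### API

Orientations are given as a 3x3 rotation matrix whose columns are the frame's x, y, z axes.
In Python, from rig import ctrl, eoat, cams gives the robot as it stands. The module is installed in compiled form; this text tells all that it offers. Calls block until the motion is done:
- ctrl.move_pose(position, orientation): joint-space move of the TCP to a pose.
- ctrl.move_straight(position, ori=None, rate=0.15, stop_force=None): straight line of the TCP; ori=None keeps the orientation; rate is the mean speed in m/s. With stop_force (N) it stops when the force on the tool has changed by that much, and returns True; else False.
- ctrl.move_j(angles): joint-space move.
- eoat.move_gripper(opening): opening from 0.0 (shut) to 1.0 (fully open); the grip force is fixed at half the most; returns when the fingers have stopped.
- ctrl.wait(seconds).
- ctrl.inverse_kinematics(position, orientation): joint angles nearest the present ones, or None.
- ctrl.get_state(): the state.
- cams.capture(name): name is "scene" or "top"; returns a dict with "pixels" (420x560x3 uint8, red, green, blue), "camera_matrix" (3x3 intrinsics, pixels), "k1" (the pictures are not rectified: a ray, as slopes to the right and down, at radius r is drawn at 1 + k1 r^2 times it, then the intrinsics apply), "R" (3x3) and "t" (3): a world point X has camera coordinates R X + t. Camera axes: x right, y down, z forward; pixel columns grow to the right and rows downward; lengths in m; the calibration is good to about 2 mm. A picture is of the moment at which its call begins. There is no depth.
A pose or a line that the arm cannot do raises ctrl.IKError and nothing moves.
- ctrl.job_done(): hands the job in, once; it reports no verdict.
The state is a dict: "t": time; "q": joint angles; "joint_velocities": joint speeds; "effort": joint torques, N m; "position": TCP position; "eef_rot": TCP orientation; "force": force on the tool from outside, world axes, zero at the start; "moment": the same for the moment, N m; "finger_gap": opening from 0.0 (shut) to 1.0 (fully open).
Only numpy, scipy, OpenCV 4.12 (cv2) and the standard library are available. Lean on these libraries where they do the work, as an engineer would, in place of code of your own. Each camera call takes 0.05 s, during which the arm holds its last target. There are 200 camera calls.

## Working session

There is one attempt and no reset: what is moved stays moved. The work goes in short steps, each a Python script; the robot and the scene stay as the last script left them, time stands still between calls to the robot, and variables do not carry over. Pictures are saved under pics/ and viewed, about 12 in all and at most 16, crops included, and the job is handed in when it is done.

```bash
mkdir -p pics; python3 - <<'E'
from rig import ctrl,eoat,cams
import cv2,numpy as np,pickle
for n in("scene","top"):
    c=cams.capture(n); pickle.dump(c,open(n+'.pkl','wb'))
    cv2.imwrite(f'pics/{n}0.png',c['pixels'][:,:,::-1])
    print(n,c['camera_matrix'].tolist(),c['k1'],(-c['R'].T@c['t']).round(3),c['R'].round(2).tolist())
s=ctrl.get_state();print(s['t'],s['eef_rot'],s['finger_gap'])
E
```

```text
scene [[413.3529424503145, 0.0, 286.6643903325151], [0.0, 413.3529424503145, 207.20293090077772], [0.0, 0.0, 1.0]] 0.02063582442492907 [ 0.902 -0.446  0.556] [[0.78, 0.62, -0.0], [0.4, -0.5, -0.77], [-0.48, 0.6, -0.64]]
top [[477.76379155482823, 0.0, 279.13326380912184], [0.0, 477.76379155482823, 211.75797717977318], [0.0, 0.0, 1.0]] -0.13546568834007133 [0.447 0.006 0.929] [[0.01, -1.0, 0.01], [-1.0, -0.01, -0.09], [0.09, -0.01, -1.0]]
0.1 [[-9.04408837e-01 -2.80811798e-04  4.26666823e-01]
 [-4.26666862e-01  1.09593938e-03 -9.04408198e-01]
 [-2.13632481e-04 -9.99999360e-01 -1.11099035e-03]] 0.9989311490979105
```

View pics/scene0.png

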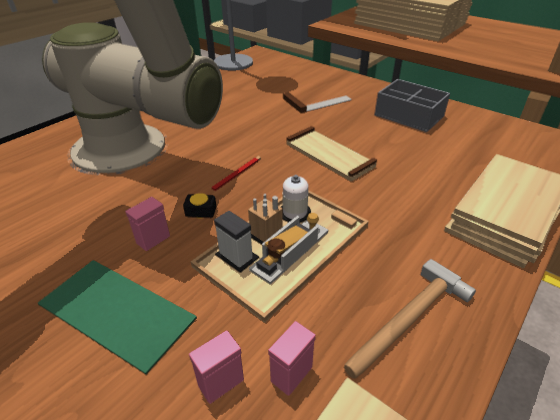

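View pics/top0.png

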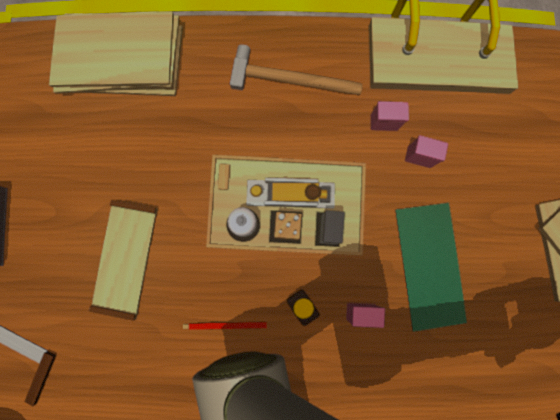

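Top view (right is −y, up is +x). The tray spans (210,157)–(364,252).
- **Containers:** bottle at about (241,222), bit block (287,226), grey tin (330,228).
- **Plane:** about (290,191).
- **Boards:** green board at about (431,266), plane rest at about (124,260).
- **Tin look-alikes:** pink ones at (392,115), (428,150) and (368,316). The grey one on the oblong pad is the right tin.

I'll enlarge the tray, then the boards.

```bash
python3 - <<'E'
import cv2
i=cv2.imread('pics/top0.png')
cv2.imwrite('pics/tray.png',cv2.resize(i[150:260,205:370],None,fx=4.8,fy=4.8,interpolation=cv2.INTER_CUBIC))
cv2.imwrite('pics/boards.png',cv2.hconcat([cv2.resize(i[195:335,a:a+90],None,fx=4,fy=4,interpolation=cv2.INTER_CUBIC) for a in(80,385)]))
E
```

```text
(no output)
```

View pics/tray.png

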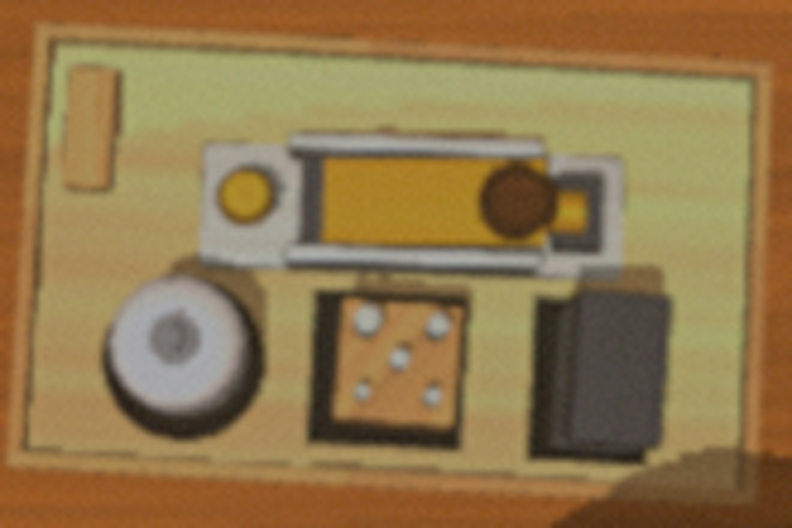

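View pics/boards.png

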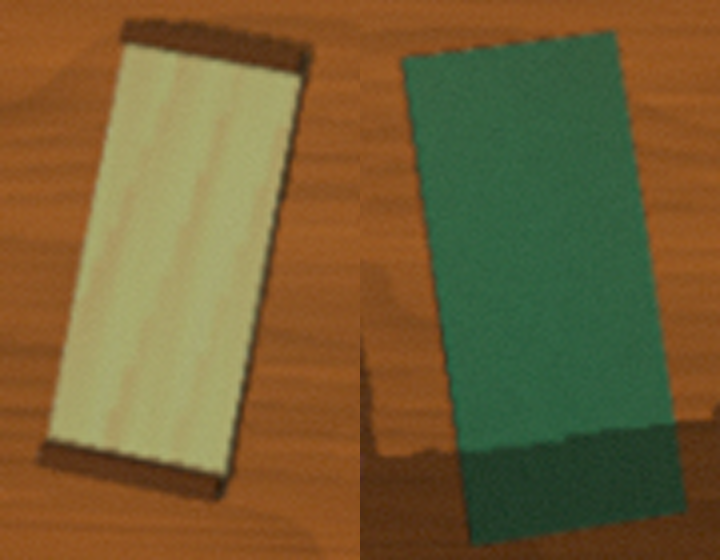

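```bash
cat > h.py <<'E'
import cv2,numpy as np,pickle
def world(c,uv,z):
    uv=np.atleast_2d(np.array(uv,float))
    n=cv2.undistortPoints(uv[:,None],c['camera_matrix'],np.array([c['k1'],0,0,0,0]))[:,0]
    d=np.c_[n,np.ones(len(n))]@c['R']; o=-c['R'].T@c['t']
    return o+d*((z-o[2])/d[:,2])[:,None]
def crop2px(uv,u0,v0,s): return (np.array(uv,float)+.5)/s-.5+[u0,v0]
def rect(P):  # corners in order; centre, sides, dir of edge 0-1 and 1-2 (deg)
    P=np.array(P)[:,:2]; e=np.roll(P,-1,0)-P
    a=e[0]-e[2]; b=e[1]-e[3]
    return P.mean(0).round(4),(np.linalg.norm(e,axis=1)*1e3).round(1),np.degrees([np.arctan2(a[1],a[0]),np.arctan2(b[1],b[0])]).round(1)
E
python3 - <<'E'
from h import *
c=pickle.load(open('top.pkl','rb'))
T=lambda p,z:world(c,crop2px(p,205,150,4.8),z)
print('tray',*rect(T([(38,26),(770,65),(750,503),(8,462)],.014)))
print('plane base',*rect(T([(205,144),(622,157),(618,277),(200,263)],.008)))
print('cheeks',*rect(T([(291,135),(546,140),(543,274),(285,266)],.045)))
print('bit top',*rect(T([(337,297),(467,302),(462,431),(331,424)],.069)))
print('tin top',*rect(T([(583,290),(670,295),(660,450),(572,442)],.091)))
print('nozzle',T([(176,336)],.099),'shoulder',T([(175,345)],.077))
print('round pad left/bottom',T([(104,350),(182,438)],.009))
print('sq pad BL,BR,TL',T([(309,441),(459,449),(315,291)],.009))
print('obl pad BL,BR,TL',T([(528,457),(643,463),(535,297)],.009))
B=lambda p,z,u:world(c,crop2px(p,u,195,4),z)
print('rest',*rect(B([(122,45),(302,72),(228,475),(50,440)],.012,80)))
print('green',*rect(B([(404-360,57),(614-360,32),(686-360,512),(470-360,545)],.006,385)))
E
```

```text
tray [ 0.5485 -0.0131] [298.6 178.2 297.1 177.2] [-92.4 177.3]
plane base [ 0.5704 -0.0209] [169.8  49.2 169.3  48.7] [-91.2 178.3]
cheeks [ 0.568  -0.0216] [ 99.6  52.7 100.2  51.5] [-90.8 178.5]
bit top [ 0.5041 -0.015 ] [49.  48.7 49.2 47.9] [-92.  178.1]
tin top [ 0.5014 -0.096 ] [32.2 57.2 32.5 56.1] [-93.6 176.1]
nozzle [[0.51107846 0.06695433 0.099     ]] shoulder [[0.50940446 0.06887689 0.077     ]]
round pad left/bottom [[0.51201147 0.10247051 0.009     ]
 [0.47700645 0.07041016 0.009     ]]
sq pad BL,BR,TL [[ 0.47641573  0.01944955  0.009     ]
 [ 0.47386954 -0.0407404   0.009     ]
 [ 0.5368637   0.01780305  0.009     ]]
obl pad BL,BR,TL [[ 0.47094126 -0.06848031  0.009     ]
 [ 0.46896104 -0.11482642  0.009     ]
 [ 0.53546754 -0.0710114   0.009     ]]
rest [0.4385 0.3018] [ 91.4 197.3  90.3 195.2] [-98.3 171.2]
green [ 0.4312 -0.2978] [107.6 238.8 110.1 239.3] [ -82.5 -172.1]
```

```bash
cat > m.py <<'E'
from h import *
from rig import ctrl,eoat,cams
def R(deg):
    a=np.radians(deg); s,c=np.sin(a),np.cos(a)
    return np.array([[s,0,c],[-c,0,s],[0,-1,0.]])
Z=.21
gx=np.radians(7.7); G=lambda d:(.4312+d*np.cos(gx),-.2978+d*np.sin(gx))
FLOOR,PAD,GREEN,REST=.005,.009,.006,.012
tin=dict(home=(.502,-.095),slot=G(-.075),h=.055,op=.64)
bit=dict(home=(.505,-.013),slot=G(0),h=.051,op=.74)
bot=dict(home=(.509,.069),slot=G(.075),h=.052,op=.78)
YT,YG=87.5,97.7       # jaw yaw at the tray, at the green board (half turn chosen in FLIP)
FLIP=0
def tcp(xy,base,h): return np.array([*xy,base+h-.019])
def pick(xy,yaw,base,h,op):
    p=tcp(xy,base,h); eoat.move_gripper(op)
    ctrl.move_pose([*xy,Z],R(yaw+FLIP))
    ctrl.move_straight(p,rate=.12)
    eoat.move_gripper(0.); print('gap mm',ctrl.get_state()['finger_gap']*88)
    ctrl.move_straight([*xy,Z],rate=.15); print('held',round(ctrl.get_state()['finger_gap']*88,1),ctrl.get_state()['force'].round(1))
def place(xy,yaw,base,h,op):
    p=tcp(xy,base,h)
    ctrl.move_pose([*xy,Z],R(yaw+FLIP))
    ctrl.move_straight(p+[0,0,.012],rate=.12); ctrl.wait(.1)
    hit=ctrl.move_straight(p-[0,0,.002],rate=.03,stop_force=4)
    print('touch',hit,'dz mm',round((ctrl.get_state()['position'][2]-p[2])*1e3,1))
    eoat.move_gripper(op); ctrl.move_straight([*xy,Z],rate=.15); print('t',ctrl.get_state()['t'])
def shot(n,name):
    c=cams.capture(n); pickle.dump(c,open(name+'.pkl','wb')); cv2.imwrite(f'pics/{name}.png',c['pixels'][:,:,::-1]); return c
E
python3 - <<'E'
from m import *
for nm,xy,y in[('bot',bot['home'],YT),('tin',tin['home'],YT),('gr-',G(-.075),YG),('gr+',G(.075),YG),('plane',(.5695,-.021),-1.2),('rest',(.4385,.3018),81.5)]:
  for f in(0,180):
    q=ctrl.inverse_kinematics([*xy,Z],R(y+f)); q2=ctrl.inverse_kinematics([*xy,.014+.03],R(y+f))
    print(nm,f,None if q is None else np.round(q,2),q2 is not None)
E
```

```text
bot 0 [-0.09  0.31  1.58 -0.    1.25 -1.62] True
bot 180 [-0.09  0.31  1.58 -0.    1.25  1.52] True
tin 0 [-0.42  0.31  1.58 -0.    1.25 -1.94] True
tin 180 [-0.42  0.31  1.58 -0.    1.25  1.2 ] True
gr- 0 [-0.96  0.22  1.7  -0.    1.22 -2.67] True
gr- 180 [-0.96  0.22  1.7  -0.    1.22  0.48] True
gr+ 0 [-0.72  0.46  1.36 -0.    1.32 -2.42] True
gr+ 180 [-0.72  0.46  1.36  0.    1.32  0.72] True
plane 0 [-0.24  0.43  1.4  -0.    1.31 -0.22] True
plane 180 None False
rest 0 [ 0.38  0.35  1.52 -0.    1.27 -1.04] True
rest 180 [ 0.38  0.35  1.52 -0.    1.27  2.1 ] True
```

```bash
sed -i 's/^FLIP=0/FLIP=180/' m.py; python3 - <<'E'
from m import *
o=tin
pick(o['home'],YT,PAD,o['h'],o['op']); place(o['slot'],YG,GREEN,o['h'],o['op'])
o=bit; ctrl.move_pose([*o['home'],Z],R(YT+180)); shot('scene','s1')
E
```

```text
gap mm 34.07248094192692
held 33.9 [ 0.1 -0.1 -3.1]
touch True dz mm -0.1
t 10.4667
```

View pics/s1.png

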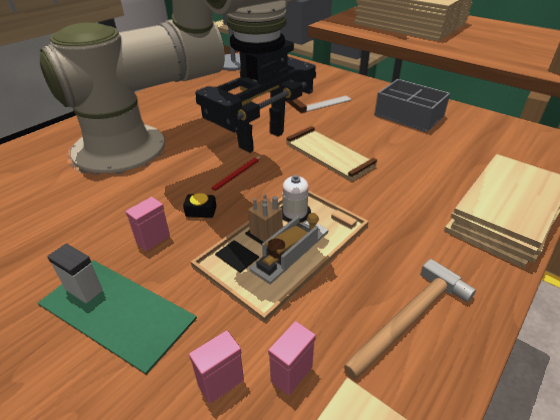

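The tin stands on the green board at (77,275), and its oblong pad at (238,255) is empty. Next are the bit block and the bottle.

```bash
python3 - <<'E'
from m import *
for o in(bit,bot):
    pick(o['home'],YT,PAD,o['h'],o['op']); place(o['slot'],YG,GREEN,o['h'],o['op'])
ctrl.move_pose([.35,.25,.3],R(0))
c=shot('top','t2'); i=cv2.imread('pics/t2.png')
cv2.imwrite('pics/t2c.png',cv2.resize(i[140:340,200:480],None,fx=2.8,fy=2.8,interpolation=cv2.INTER_CUBIC))
E
```

```text
gap mm 45.980280328391466
held 45.6 [ 0.5 -0.4 -1.6]
touch True dz mm -0.1
t 20.5333
gap mm 49.11995931861081
held 49.3 [-0.8 -1.  -1.1]
touch True dz mm -0.1
t 30.55
```

View pics/t2c.png

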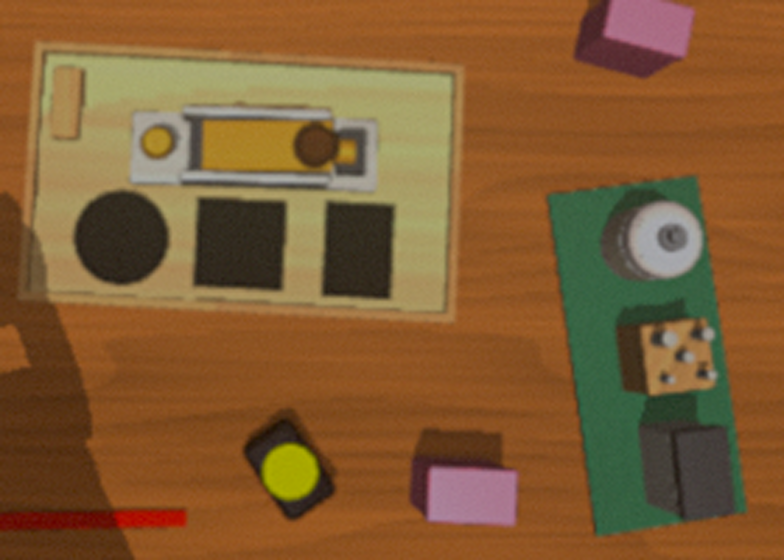

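All three stand upright on the green board: bottle (655,240), bit block (680,355), tin (695,470). The pads are bare, so I'll measure them, the plane and the containers again.

```bash
python3 - <<'E'
from m import *
c=pickle.load(open('t2.pkl','rb')); T=lambda p,z:world(c,crop2px(p,200,140,2.8),z)
print('round',T([(121,237)],.009))
print('sq',*rect(T([(197,199),(287,203),(283,291),(194,287)],.009)))
print('obl',*rect(T([(326,203),(393,206),(391,297),(323,293)],.009)))
print('plane',*rect(T([(134,111),(378,120),(375,190),(131,183)],.008)))
print('bit',*rect(T([(639,324),(711,317),(718,386),(647,394)],.066)),bit['slot'])
print('tin',*rect(T([(673,430),(722,426),(733,511),(683,518)],.088)),tin['slot'])
print('bot',T([(672,236)],.096),bot['slot'])
E
```

```text
round [[0.50891424 0.07024166 0.009     ]]
sq [ 0.5044 -0.0121] [62.3 60.8 61.2 60.8] [-91.9 178.3]
obl [ 0.502  -0.0936] [46.6 63.  47.  62.2] [-92.4 178.6]
plane [ 0.57   -0.0214] [170.3  49.2 169.3  50.5] [-91.2 178.1]
bit [ 0.4313 -0.2991] [49.2 45.4 48.5 45.9] [ -84.3 -174.2] (np.float64(0.4312), np.float64(-0.2978))
tin [ 0.3579 -0.3067] [32.6 54.7 33.4 56.2] [ -84.5 -172.9] (np.float64(0.3568762600213873), np.float64(-0.3078489639063719))
bot [[ 0.5073692  -0.28498201  0.096     ]] (np.float64(0.5055237399786128), np.float64(-0.2877510360936281))
```

```bash
python3 - <<'E'
import m; from m import *
m.FLIP=0
pick((.5697,-.0213),-1.5,FLOOR,.028,.74)
g=ctrl.get_state()['finger_gap']*88
if abs(g-50)<3:
    place((.4385,.3018),81.5,REST,.028,.74)
    ctrl.move_pose([.45,-.02,.3],R(0)); c=shot('top','t3')
    i=cv2.imread('pics/t3.png'); cv2.imwrite('pics/t3c.png',cv2.resize(i[190:330,75:175],None,fx=4,fy=4,interpolation=cv2.INTER_CUBIC))
E
```

```text
gap mm 49.8023973859636
held 49.4 [-0.6  0.1 -4.7]
touch True dz mm 0.1
t 43.1667
```

View pics/t3c.png

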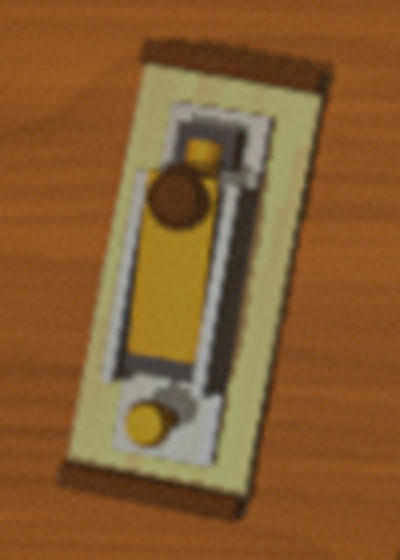

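The plane lies sole down between the strips, with base corners at about (174,102), (272,117), (212,466) and (114,450). I'll check that numerically, then put the three back.

```bash
python3 - <<'E'
from m import *
c=pickle.load(open('t3.pkl','rb')); T=lambda p,z:world(c,crop2px(p,75,190,4),z)
print('plane',*rect(T([(174,102),(272,117),(212,466),(114,450)],.015)))
print('rest',*rect(T([(143,66),(325,94),(250,495),(70,462)],.012)))
ctrl.wait(.3)
for o,home in((bot,(.509,.0695)),(bit,(.5048,-.0125)),(tin,(.502,-.0945))):
    pick(o['slot'],YG,GREEN,o['h'],o['op']); place(home,YT,PAD,o['h'],o['op'])
ctrl.move_pose([.3,-.35,.3],R(180)); shot('scene','s4')
c=shot('top','t4'); i=cv2.imread('pics/t4.png')
cv2.imwrite('pics/t4c.png',cv2.resize(i[150:260,205:370],None,fx=4.8,fy=4.8,interpolation=cv2.INTER_CUBIC))
E
```

```text
plane [0.4356 0.3017] [ 49.6 170.2  49.3 170.6] [-97.5 171.8]
rest [0.4379 0.301 ] [ 92.4 196.4  91.1 195.8] [-98.1 171. ]
gap mm 49.35058759003879
held 49.4 [-0.4  0.3 -1.3]
touch True dz mm -0.1
t 54.5167
gap mm 45.733681304403916
held 45.6 [ 0.3 -0.5 -1.2]
touch True dz mm -0.1
t 64.3583
gap mm 33.59139893193963
held 33.5 [ 0.1  0.7 -1.9]
touch True dz mm -0.1
t 73.9583
```

View pics/t4c.png

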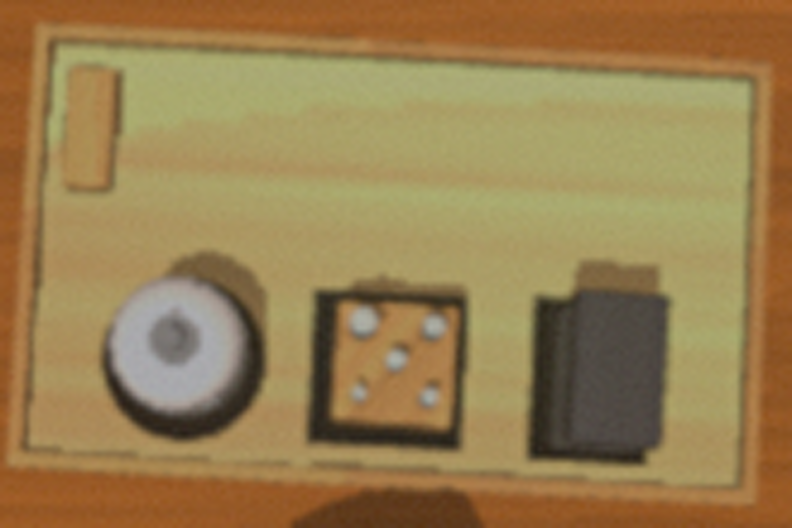

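View pics/s4.png

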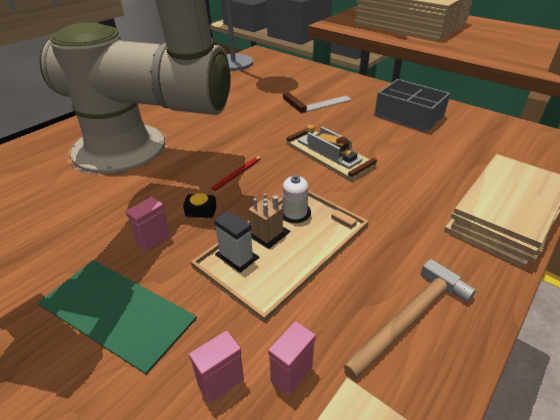

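The containers are back on their own pads, within about 1 px of where they started: nozzle (175,338), bit block (395,365), tin lid (618,370). The plane is on the rest, and the arm is clear of everything, so I'm handing in.

```bash
python3 -c "
from rig import ctrl
print(ctrl.get_state()['t']); ctrl.job_done()"
```

```text
75.3333
the job is handed in; nothing more can be done
```

The job is done and handed in at 75 s of the 144 s allowed; no verdict is reported back. I moved the tin, bit block and bottle to the green board, laid the plane on the rest, then put each container back on its own pad.

- **Containers:** the last pictures show all three upright, each on its own pad and within about 2 mm of where it started. The tin lies along its pad.
- **Plane:** it lies sole down between the strips, about 2 to 3 mm from the rest's centre and within 1° of its length. That was measured before the containers went back; the final picture shows it still lying there.
- **Grips and placings:** every grip matched the width expected for its object, and every placing made contact within 0.1 mm of the expected height.
- **Look-alikes:** I left the pink tins alone, and no check failed or disagreed.

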